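Fetch the hemmed-in culture flask for imaging and put the bottles back

ROBOT

A 6-joint arm with a two-finger parallel gripper is mounted at the origin on the work surface. World frame = base frame: x ahead of the robot, y to its left, z up, the work surface at z = 0. Lengths are in m, angles in rad, forces in N, time in s.
With the tool pointing down it reaches from about 0.35 to 0.975 m from the base axis. Payload 7.1 kg.
Tool frame: the origin (TCP) lies at the very end of the fingers, on their centre line; the grasp point (between the pads) lies 19 mm behind it; z points along the fingers, y is the line along which they close (so a half turn about z gives the same grasp; the last joint's range is limited). The gripper opens to 88 mm and grips with 3 to 60 N. Pads are 20 mm wide; open, the fingers measure 115 mm over their backs; the gripper's body (75 mm by 178 mm) begins 61 mm behind the grasp point.
Start: joints at [1.115, 0.423, 1.63, -0, 1.089, -0.019], TCP at [0.264, 0.566, 0.223] pointing down, gripper open.
Joint ranges: [-3, 3], [-0.9, 2.11], [0.09, 2.58], [-1.31, 4.45], [0.11, 2.69], [-2.54, 2.54]. Speed limits (rad/s): [2.39, 2.39, 3.01, 3.14, 3.14, 3.14].

INTERFACE

Orientations are given as a unit quaternion [w, x, y, z].
In Python, from cell import sense, read_camera, camera_info, job_done, recognise, pinpoint gives the robot as it stands.
- The arm moves only by the tool step_arm, never from a script. Its argument "rows" is one flat list of numbers, 7 for each row, row after row: the turn, a rotation vector about the world's x, y, z in degrees, then the shift along the world's x, y, z in m, then the closure in counts, from 0 (fully open) to 255 (shut). A call has 1 to 12 rows; each row is the pose to reach, as a shift and turn from the pose commanded when the call began; what a row does not reach only later rows make up. A row lasts 1/12 s, in which the tool goes at most 41.7 mm and 7.16 degrees, less where a joint would pass 70% of its speed; a pose out of reach is approached as far as the arm can. A call with a gripper value outside its range is refused whole. The fingers move at their own pace and stop on an object; "force" is the grip in N (left out, the last holds). Time passes only in rows, so rows that repeat a pose let the fingers close. It gives the time, the measured TCP pose, the force, the opening and the grip force at its end, in the units of the state.
- sense(): the state, without advancing time (a new reading comes with each control period).
- read_camera(name): name is "scene" or "top" or "wrist"; returns (picture, depth): 384x512x3 uint8, red, green, blue; 384x512 float32, m along the optical axis (not along the pixel's ray), 0 where there is no reading.
- camera_info(name): a dict with "intrinsics" (3x3 intrinsics, pixels), "extrinsics" (4x4, takes a point from world to camera coordinates); the wrist camera has in their place "T_tool_cam" (4x4, takes a point from camera to tool coordinates, whose origin is the TCP and whose axes are the flange's). Camera axes: x right, y up, looking along -z (the intrinsics and any distortion apply to the point x, -y, -z); pixel columns grow to the right and rows downward; lengths in m; the calibration is good to about 2 mm. A picture is of the moment at which its call begins: read the wrist's pose just before it. camera_info takes no time and is no camera call.
- job_done(): hands the job in; it is judged then, once.
Trained networks look in the newest picture that a camera, given by its name, has taken for a name from the list of things; names that differ only in an ending like _2 or _b are one class to them, and where a whole thing is asked for, a point or a joint stands for the part that bears it (a point fixed in the world has none). Each returns a list of dicts, best first, with "p" (0 to 1); they miss things now and then, are a little off and sometimes report something else, mostly with a low value. They report only what shows in the picture. A call takes as long as a camera call. They do not tell look-alikes from the thing itself.
- recognise(camera, target): "position" ([x, y, z] in m, in the coordinates of the camera as it stood for that picture, good to about 4 mm: the middle of the surface that is visible of it).
- pinpoint(camera, target): "position" ([x, y, z] in m, in the coordinates of the camera as it stood for that picture, good to about 4 mm: a listed point, or the origin of a listed thing).
The state is a dict: "time_s": time; "q": joint angles; "joint_velocities": joint speeds; "joint_torque": joint torques, N m; "tcp_pos": TCP position; "tool_rot": TCP orientation; "wrist_force": force on the tool from outside, world axes, zero at the start; "wrist_torque": the same for the moment, N m; "gripper_width": finger opening in m; "finger_force": force on a finger pad.
Only numpy, scipy, OpenCV 4.12 (cv2) and the standard library are available. Lean on these libraries where they do the work, as an engineer would, in place of code of your own. Each camera call takes 0.05 s, during which the arm holds its last target. There are 200 camera calls.

TASK

The culture flask lying in the steel tray is hemmed in by three capped bottles: first stand all three bottles on the grey bench mat, then lay the flask flat on the stage of the imager, centred over its round glass window. After that stand each bottle back in the tray in the very place where it stood at the start. Keep the bottles upright and the flask level all the while, and leave the dish and the jar in the tray as they are.

Things in the scene. Friction and masses are not known exactly. Their poses are not given: they have to be found in the camera images.
- tall_bottle_c (a point): Tall round amber glass bottle with a paper label, loose, 0.3 to 0.5 kg: body 70 mm across up to 92 mm, shoulders narrowing above that, 143 mm high in all with a flat round blue screw cap (52 mm across, the top 26 mm). The point is on its axis, half-way up (71.5 mm above its foot); z up. The cap is the place to grip it.
- short_bottle_c (a point): Short round amber glass bottle with a paper label, loose, 0.16 to 0.28 kg: body 56 mm across up to 62 mm, 105 mm high in all with the same flat round blue cap (52 mm across, the top 26 mm). The point is on its axis, half-way up (52.5 mm above its foot); z up. The cap is the place to grip it.
- square_bottle_c (a point): Square amber bottle with labels on two sides, loose, 0.19 to 0.33 kg: body 60 by 60 mm up to 84 mm, 125 mm high in all with a smaller flat round blue cap (44 mm across, the top 23 mm). The point is on its axis, half-way up (62.5 mm above its foot); x and y square to its sides, z up. The cap is the place to grip it.
- flask_c (a point): Clear plastic culture flask lying flat, loose, 60 g: body 70 mm long (x), 50 mm wide (y), 25 mm high; along +x a short neck with a round blue cap, 25 mm across, ending 69 mm from the point. The point is the body's centre, 12.5 mm above its underside; x along the neck, z up. Grip it across the 50 mm. It starts crosswise in mid-tray, two bottles close in front of it and one close behind.
- tray: Shallow stainless steel tray, fixed to the bench: 260 mm (x) by 300 mm (y), rim 26 mm high, walls and floor 3 mm thick. Origin at the centre of its underside; the bottles, flask, dish and jar stand on its floor, 3 mm above the bench. x points away from the robot.
- mat: Thin grey bench mat, fixed, empty: 280 mm (x) by 200 mm (y), 2 mm thick, to the left or right of the tray. Origin at the centre of its underside.
- stage_window (a point): Centre of the round glass window (32 mm across, in a 76 mm steel ring) of the imager: a fixed cream box, left or right of the tray, with a flat black stage 215 mm (x) by 196 mm (y) on top. The point is on the stage's top, 105 mm above the bench; x away from the robot, z up. The lamp arm is hinged 117 mm beyond it (+x) and leans away, 300 mm high at most: the space above the stage is free.
- dish_c (a point): Closed round culture dish, clear, 60 mm across and 15.5 mm high, loose in a far corner of the tray. Leave it. The point is its centre.
- jar_c (a point): Small white screw-top jar, 47 mm across and 48 mm high, loose in the other far corner of the tray. Leave it. The point is its centre.
Things that resemble listed ones, but are neither listed nor needed, are in the scene too. What is shaped like the part that bears square_bottle_c but green or red is not meant.

How it is judged:
By the outcome, as a careful person would: the job done as asked, in the order asked, and still so for the second after the job is handed in, with the robot touching nothing.
It also fails if it takes over 141 s, if anything falls off the work surface, if the arm or the gripper's body presses on something with over 40 N, if the wrist force passes 120 N, or if a joint passes its speed limit or range.

## Working session

There is one attempt and no reset: what is moved stays moved. The work goes in short steps, Python scripts to look and compute and a tool call to move; the robot and the scene stay as the last step left them, time stands still between calls to the robot, and variables do not carry over. Pictures are saved under pics/ and viewed, at most 14 in all, crops included, and the job is handed in when it is done.

Besides the shell and the picture viewer there is one more tool, called as name(argument=value, ...), one argument or row to a line, values as JSON. step_arm: Moves the arm, as the interface text tells. Its arguments: {"type":"object","properties":{"rows":{"type":"array","items":{"type":"number"}},"force":{"type":"number"}},"required":["rows"]}

```bash
ls; mkdir -p pics
cat > h.py <<'E'
import numpy as np,cv2
from cell import *
def T(c):
    i=camera_info(c)
    if c=='wrist':
        from scipy.spatial.transform import Rotation as R
        s=sense();q=s['tool_rot'];M=np.eye(4);M[:3,:3]=R.from_quat([q[1],q[2],q[3],q[0]]).as_matrix();M[:3,3]=s['tcp_pos']
        return M@np.array(i['T_tool_cam'])
    return np.linalg.inv(np.array(i['extrinsics']))
def w(M,p): return (M@np.append(p,1))[:3]
def px(c,M,p):
    K=np.array(camera_info(c)['intrinsics']);a=(np.linalg.inv(M)@np.append(p,1))[:3];a=np.array([a[0],-a[1],-a[2]]);u=K@a;return (u[:2]/u[2]).round().astype(int)
def cloud(c,M,d):
    K=np.array(camera_info(c)['intrinsics']);v,u=np.indices(d.shape)
    x=(u-K[0,2])/K[0,0]*d;y=(v-K[1,2])/K[1,1]*d
    return np.stack([x,-y,-d],-1)@M[:3,:3].T+M[:3,3]
def find(c,M,names,fn=pinpoint,n=4):
    for t in names:
        for r in fn(c,t)[:n]:
            P=w(M,r['position']);print(c,fn.__name__,t,round(r['p'],2),P.round(3),px(c,M,P))
E
python3 - <<'E'
from h import *
print(sense()); print(camera_info('top'))
for c in ['top','scene']:
    M=T(c);p,d=read_camera(c);cv2.imwrite(f'pics/{c}0.png',cv2.resize(p[...,::-1],(768,576)))
    np.savez(f'{c}0.npz',p=p,d=d)
    find(c,M,['tall_bottle_c','short_bottle_c','square_bottle_c','flask_c','tray','mat','stage_window','dish_c','jar_c'])
E
```

```text
pics
{'time_s': 0.0, 'q': array([ 1.11499154e+00,  4.23853625e-01,  1.63063356e+00,  2.19049000e-05,
        1.08856820e+00, -1.90123920e-02]), 'joint_velocities': array([-0.00039597, -0.00080665,  0.00077102,  0.00011467, -0.00173435,
       -0.00025215]), 'joint_torque': array([-1.81502659e-03, -5.44610882e+01, -2.73663443e+01,  6.43009879e-02,
        2.27486895e-02, -1.24649364e-04]), 'tcp_pos': array([0.26414776, 0.56586687, 0.22191587]), 'tool_rot': array([-1.81433814e-04,  2.16669103e-01,  9.76244828e-01, -7.08570624e-04]), 'wrist_force': array([1.12230628, 0.78651141, 0.11152546]), 'wrist_torque': array([-0.03486562, -0.00201694,  0.02447102]), 'finger_force': 0.0, 'gripper_width': 0.08786101463613367}
{'intrinsics': array([[352.59415693,   0.        , 251.62522791],
       [  0.        , 352.59415693, 189.13290473],
       [  0.        ,   0.        ,   1.        ]]), 'extrinsics': array([[ 0.00281699, -0.99947801,  0.03218343, -0.01388301],
       [ 0.98862652,  0.00762283,  0.15019818, -0.4976493 ],
       [-0.15036511,  0.03139428,  0.98813194, -0.83009795],
       [ 0.  
[... 669 characters left out ...]
 143]
scene call tall_bottle_c 0.55 [ 0.605 -0.005  0.077] [220 207]
scene call short_bottle_c 0.93 [ 0.458 -0.055  0.055] [256 181]
scene call square_bottle_c 0.94 [ 0.285 -0.19   0.067] [280 132]
scene call square_bottle_c 0.8 [0.287 0.346 0.065] [392 253]
scene call square_bottle_c 0.69 [0.451 0.032 0.064] [274 198]
scene call flask_c 0.9 [ 0.532 -0.014  0.015] [242 208]
scene call tray 0.9 [ 0.533 -0.006  0.   ] [243 213]
scene call tray 0.52 [ 0.458 -0.056  0.053] [256 181]
scene call mat 0.93 [ 0.496 -0.326  0.   ] [206 145]
scene call mat 0.4 [ 0.535 -0.009 -0.007] [242 215]
scene call stage_window 0.76 [0.561 0.334 0.102] [305 291]
scene call dish_c 0.86 [0.61  0.093 0.012] [236 247]
```

```bash
ls pics
```

```text
scene0.png
top0.png
```

View pics/top0.png

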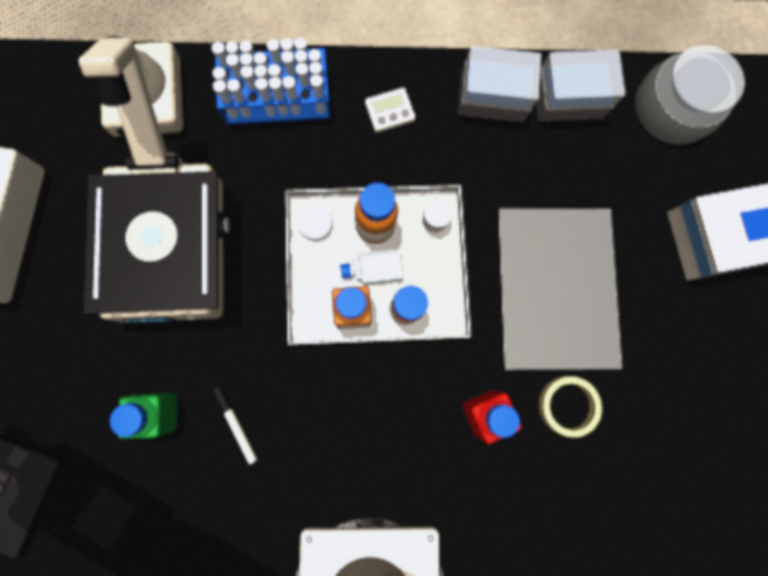

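View pics/scene0.png

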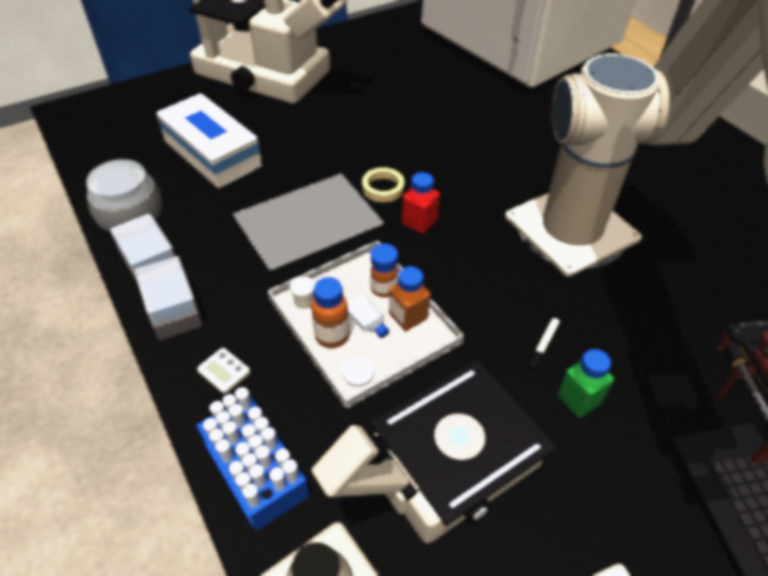

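Run:
```python
from h import *
for c in ['top','scene']:
    z=np.load(c+'0.npz');p,d=z['p'],z['d'];M=T(c);C=cloud(c,M,d)
    hsv=cv2.cvtColor(p,cv2.COLOR_RGB2HSV);blue=(hsv[...,0]>95)&(hsv[...,0]<130)&(hsv[...,1]>100)&(d>0)
    for n,xy,zz in [('tall',(.605,-.005),.146),('short',(.459,-.057),.108),('sq',(.455,.034),.128)]:
        m=(np.hypot(C[...,0]-xy[0],C[...,1]-xy[1])<.045)&(abs(C[...,2]-zz)<.008)&blue
        P=C[m];print(c,n,m.sum(),P.mean(0).round(4),((P.min(0)+P.max(0))/2).round(4),np.ptp(P,axis=0).round(3))
p=np.load('top0.npz')['p'];cv2.imwrite('pics/crop0.png',cv2.resize(p[110:240,190:320,::-1],(600,600),interpolation=cv2.INTER_CUBIC))
```

```text
top tall 419 [ 0.6055 -0.0061  0.1443] [ 0.6058 -0.0062  0.1431] [0.05  0.049 0.01 ]
top short 399 [ 0.4593 -0.0582  0.1064] [ 0.4588 -0.0578  0.1054] [0.05 0.05 0.01]
top sq 305 [0.4565 0.031  0.1265] [0.4567 0.0312 0.1266] [0.042 0.042 0.007]
scene tall 237 [ 0.6083 -0.0026  0.1447] [ 0.6082 -0.0043  0.1442] [0.051 0.049 0.012]
scene short 201 [ 0.4614 -0.0559  0.1066] [ 0.4598 -0.0568  0.1058] [0.051 0.052 0.012]
scene sq 167 [0.458  0.0332 0.1267] [0.4582 0.0315 0.1265] [0.044 0.042 0.011]
```

View pics/crop0.png

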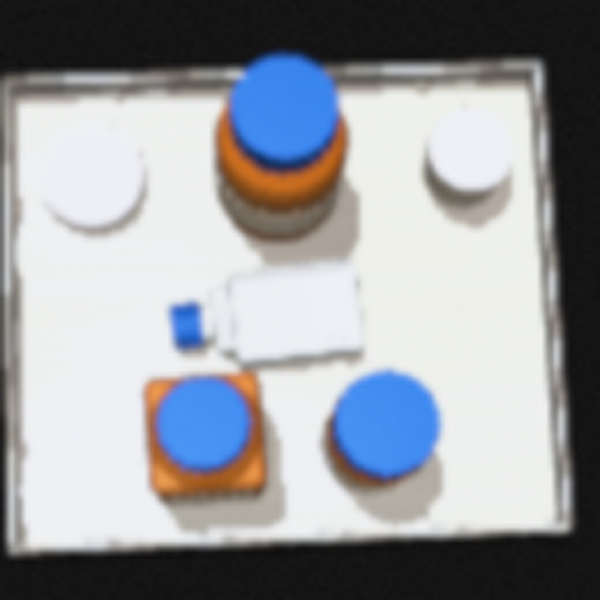

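The top picture shows three square-bottle candidates: green at (97,276), red at (330,277) and amber in the tray at (232,204). The amber one is meant, and the enlarged crop confirms it. The flask's neck points to +y. The tall bottle stands behind it at (249,142), with the short bottle at (271,204) and the square one in front. The mat is on the right and the imager on the left.

I'm moving above the tray for a close look.

step_arm(
  rows=[0,0,-30,0.1,-0.25,0.08,0,0,0,-65,0.2,-0.6,0.12,0,0,0,-65,0.2,-0.6,0.12,0,0,0,-65,0.2,-0.6,0.12,0,0,0,-65,0.2,-0.6,0.12,0,0,0,-65,0.2,-0.6,0.12,0,0,0,-65,0.2,-0.6,0.12,0,0,0,-65,0.2,-0.6,0.12,0,0,0,-65,0.2,-0.6,0.12,0,0,0,-65,0.2,-0.6,0.12,0,0,0,-65,0.2,-0.6,0.12,0,0,0,-65,0.2,-0.6,0.12,0],
)

```text
time_s: 2.0
tcp_pos: [0.4202, 0.099, 0.3176]
tool_rot: [0.0, 0.707, 0.707, 0.0]
wrist_force: [2.0, 0.6, -0.3]
gripper_width: 0.0877
finger_force: 0.0
```

step_arm(
  rows=[0,0,0,0.02,-0.07,0.02,0,0,0,0,0.04,-0.13,0.02,0,0,0,0,0.04,-0.13,0.02,0,0,0,0,0.04,-0.13,0.02,0,0,0,0,0.04,-0.13,0.02,0,0,0,0,0.04,-0.13,0.02,0,0,0,0,0.04,-0.13,0.02,0],
)

```text
time_s: 2.58
tcp_pos: [0.4596, -0.0283, 0.3366]
tool_rot: [-0.0, 0.707, 0.707, -0.0]
wrist_force: [0.0, -0.5, -0.8]
gripper_width: 0.0872
finger_force: 0.0
```

```bash
cat >> h.py <<'E'
def caps(c,M,p,d,L):
    C=cloud(c,M,d);hsv=cv2.cvtColor(p,cv2.COLOR_RGB2HSV);blue=(hsv[...,0]>95)&(hsv[...,0]<130)&(hsv[...,1]>100)&(d>0)
    for n,xy,zz in L:
        m=(np.hypot(C[...,0]-xy[0],C[...,1]-xy[1])<.045)&(abs(C[...,2]-zz)<.008)&blue
        if m.sum()<20: print(c,n,'none');continue
        P=C[m];print(c,n,m.sum(),((P.min(0)+P.max(0))/2).round(4),np.ptp(P,axis=0).round(3))
E
python3 - <<'E'
from h import *
s=sense();print(s['tcp_pos'],s['time_s'])
c='wrist';M=T(c);p,d=read_camera(c);cv2.imwrite('pics/w1.png',p[...,::-1]);np.savez('w1.npz',p=p,d=d,M=M)
print(M.round(3))
caps(c,M,p,d,[('tall',(.605,-.005),.146),('short',(.459,-.057),.108),('sq',(.455,.034),.128)])
find(c,M,['flask_c','tall_bottle_c','short_bottle_c','square_bottle_c','stage_window'],n=2)
# flask cap, stage height
C=cloud(c,M,d);hsv=cv2.cvtColor(p,cv2.COLOR_RGB2HSV);b=(hsv[...,0]>95)&(hsv[...,0]<130)&(hsv[...,1]>100)&(C[...,2]<.035)
print('flaskcap',b.sum(),np.median(C[b],axis=0) if b.any() else 0)
z=np.load('top0.npz');Mt=T('top');C=cloud('top',Mt,z['d']);
m=(C[...,2]>.095)&(C[...,2]<.13)&(C[...,1]>.2)&(C[...,0]>.44)&(C[...,0]<.68)
P=C[m];print(np.percentile(P,[1,50,99],axis=0).round(3),P[:,2].max())
E
```

```text
[ 0.45958772 -0.02833855  0.33656672] 2.5833
[[ 1.     0.001  0.     0.459]
 [-0.001  0.954  0.3    0.055]
 [-0.    -0.3    0.954  0.499]
 [ 0.     0.     0.     1.   ]]
wrist tall 1303 [ 0.6063 -0.006   0.1435] [0.053 0.052 0.011]
wrist short 893 [ 0.4598 -0.0572  0.106 ] [0.051 0.05  0.011]
wrist sq 850 [0.4571 0.0315 0.1263] [0.043 0.044 0.009]
wrist call flask_c 0.89 [ 0.533 -0.02   0.015] [300 150]
wrist call tall_bottle_c 0.86 [ 0.605 -0.01   0.074] [352 150]
wrist call short_bottle_c 0.75 [ 0.456 -0.056  0.059] [256 176]
wrist call square_bottle_c 0.92 [0.458 0.026 0.068] [258 125]
wrist call square_bottle_c 0.69 [ 0.285 -0.191  0.064] [162 249]
flaskcap 1912 [0.80432523 0.12958871 0.00744545]
[[0.445 0.236 0.1  ]
 [0.553 0.334 0.103]
 [0.675 0.43  0.121]] 0.12982752867870007
```

View pics/w1.png

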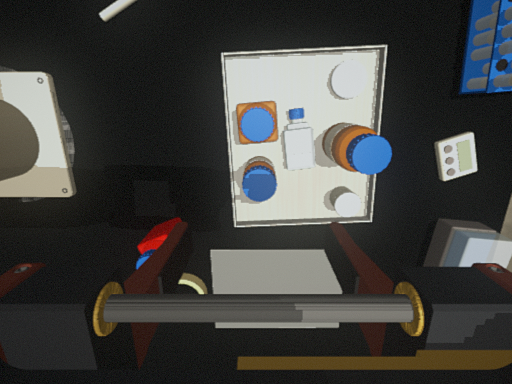

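The wrist view agrees: amber square bottle at (258,125), short at (259,183), tall cap at (370,154), flask at (299,145) with its neck to +y. I'm picking the short bottle first.

step_arm(
  rows=[0,0,0,0,-0.029,-0.04,0,0,0,0,0,-0.029,-0.08,0,0,0,0,0,-0.029,-0.12,0,0,0,0,0,-0.029,-0.16,0,0,0,0,0,-0.029,-0.195,0,0,0,0,0,-0.029,-0.225,0,0,0,0,0,-0.029,-0.245,0,0,0,0,0,-0.029,-0.254,0,0,0,0,0,-0.029,-0.254,0,0,0,0,0,-0.029,-0.254,60,0,0,0,0,-0.029,-0.254,120,0,0,0,0,-0.029,-0.254,160],
  force=30,
)

```text
time_s: 3.88
tcp_pos: [0.4613, -0.0582, 0.0843]
tool_rot: [0.001, 0.707, 0.707, 0.001]
wrist_force: [-0.1, -0.2, 1.3]
gripper_width: 0.0716
finger_force: 0.0
```

step_arm(
  rows=[0,0,0,0,0,0,200,0,0,0,0,0,0,200,0,0,0,0,0,0,200],
)

```text
time_s: 4.13
tcp_pos: [0.4605, -0.0582, 0.0835]
tool_rot: [0.001, 0.707, 0.707, 0.0]
wrist_force: [1.6, 0.1, 3.8]
gripper_width: 0.0514
finger_force: 30.4
```

step_arm(
  rows=[0,0,0,0,0,0.012,200,0,0,0,0,0,0.034,200,0,0,0,0,-0.005,0.054,200,0,0,0,-0.002,-0.02,0.06,200,0,0,0,-0.006,-0.05,0.06,200,0,0,0,-0.01,-0.085,0.06,200,0,0,0,-0.015,-0.12,0.06,200,0,0,0,-0.02,-0.155,0.06,200,0,0,0,-0.024,-0.19,0.06,200,0,0,0,-0.028,-0.225,0.06,200,0,0,0,-0.032,-0.255,0.06,200,0,0,0,-0.036,-0.28,0.06,200],
)

```text
time_s: 5.13
tcp_pos: [0.4234, -0.3403, 0.1428]
tool_rot: [0.0, 0.708, 0.707, -0.0]
wrist_force: [1.3, 0.6, -2.4]
gripper_width: 0.0513
finger_force: 30.0
```

step_arm(
  rows=[0,0,0,-0.002,-0.022,0,200,0,0,0,-0.004,-0.034,-0.008,200,0,0,0,-0.004,-0.038,-0.022,200,0,0,0,-0.004,-0.038,-0.037,200,0,0,0,-0.004,-0.038,-0.05,200,0,0,0,-0.004,-0.038,-0.057,200,0,0,0,-0.004,-0.038,-0.06,200,0,0,0,-0.004,-0.038,-0.061,200,0,0,0,-0.004,-0.038,-0.061,200],
)

```text
time_s: 5.88
tcp_pos: [0.4189, -0.3748, 0.0824]
tool_rot: [-0.002, 0.707, 0.707, -0.0]
wrist_force: [-6.3, 3.2, 8.7]
gripper_width: 0.0516
finger_force: 30.0
```

step_arm(
  rows=[0,0,0,0,0,0,100,0,0,0,0,0,0,0,0,0,0,0,0,0,0,0,0,0,0,0,0.01,0,0,0,0,0,0,0.035,0,0,0,0,0,0,0.07,0,0,0,0,0,0.03,0.1,0,0,0,0,0.006,0.07,0.11,0,0,0,0,0.01,0.11,0.11,0,0,0,0,0.014,0.15,0.11,0,0,0,0,0.018,0.19,0.11,0,0,0,0,0.022,0.23,0.11,0],
)

```text
time_s: 6.88
tcp_pos: [0.4423, -0.1444, 0.1929]
tool_rot: [0.001, 0.707, 0.707, 0.0]
wrist_force: [1.2, 0.1, 0.4]
gripper_width: 0.0879
finger_force: 0.0
```

step_arm(
  rows=[0,0,0,0.004,0.04,0,0,0,0,0,0.008,0.08,0,0,0,0,0,0.012,0.12,0,0,0,0,0,0.015,0.15,0,0,0,0,0,0.016,0.17,-0.005,0,0,0,0,0.016,0.176,-0.03,0,0,0,0,0.016,0.176,-0.06,0,0,0,0,0.016,0.176,-0.078,0,0,0,0,0.016,0.176,-0.085,0,0,0,0,0.016,0.176,-0.085,60,0,0,0,0.016,0.176,-0.085,140,0,0,0,0.016,0.176,-0.085,200],
)

```text
time_s: 7.88
tcp_pos: [0.4591, 0.0298, 0.108]
tool_rot: [0.001, 0.707, 0.707, 0.001]
wrist_force: [0.9, 0.2, 0.2]
gripper_width: 0.0709
finger_force: 0.0
```

step_arm(
  rows=[0,0,0,0,0,0,220,0,0,0,0,0,0,220,0,0,0,0,0,0,220,0,0,0,0,0,0,220],
)

```text
time_s: 8.22
tcp_pos: [0.4584, 0.0299, 0.1073]
tool_rot: [0.0, 0.707, 0.707, 0.0]
wrist_force: [-0.1, -0.2, 1.1]
gripper_width: 0.0449
finger_force: 0.5
```

step_arm(
  rows=[0,0,0,0,0,0,220,0,0,0,0,0,0.012,220,0,0,0,0,0,0.034,220,0,0,0,0,-0.005,0.054,220,0,0,0,-0.002,-0.02,0.06,220,0,0,0,-0.006,-0.05,0.06,220,0,0,0,-0.01,-0.085,0.06,220,0,0,0,-0.015,-0.12,0.06,220,0,0,0,-0.02,-0.155,0.06,220,0,0,0,-0.024,-0.19,0.06,220,0,0,0,-0.028,-0.225,0.06,220,0,0,0,-0.032,-0.255,0.06,220],
)

```text
time_s: 9.22
tcp_pos: [0.4253, -0.227, 0.1666]
tool_rot: [-0.0, 0.707, 0.707, -0.0]
wrist_force: [0.4, 0.4, -3.7]
gripper_width: 0.0433
finger_force: 30.0
```

step_arm(
  rows=[0,0,0,-0.003,-0.025,0,220,0,0,0,-0.005,-0.042,-0.003,220,0,0,0,-0.006,-0.051,-0.012,220,0,0,0,-0.006,-0.051,-0.025,220,0,0,0,-0.006,-0.051,-0.04,220,0,0,0,-0.006,-0.051,-0.051,220,0,0,0,-0.006,-0.051,-0.057,220,0,0,0,-0.006,-0.051,-0.06,220,0,0,0,-0.006,-0.051,-0.061,220,0,0,0,-0.006,-0.051,-0.061,220],
)

```text
time_s: 10.05
tcp_pos: [0.4193, -0.2752, 0.1064]
tool_rot: [-0.001, 0.707, 0.707, -0.0]
wrist_force: [-5.3, 3.0, 7.6]
gripper_width: 0.0435
finger_force: 30.0
```

step_arm(
  rows=[0,0,0,0,0,0,100,0,0,0,0,0,0,0,0,0,0,0,0,0,0,0,0,0,0,0,0.01,0,0,0,0,0,0,0.035,0,0,0,0,0,0,0.07,0,0,0,0,0.01,0.02,0.095,0,0,0,0,0.03,0.045,0.1,0,0,0,0,0.05,0.075,0.1,0,0,0,0,0.07,0.105,0.1,0,0,0,0,0.09,0.135,0.1,0,0,0,0,0.11,0.165,0.1,0],
)

```text
time_s: 11.05
tcp_pos: [0.5311, -0.1096, 0.207]
tool_rot: [0.001, 0.707, 0.707, 0.0]
wrist_force: [-0.8, -1.2, -1.2]
gripper_width: 0.0876
finger_force: 0.0
```

step_arm(
  rows=[0,0,0,0.02,0.03,0,0,0,0,0,0.04,0.06,0,0,0,0,0,0.06,0.085,0,0,0,0,0,0.072,0.1,0,0,0,0,0,0.077,0.105,-0.02,0,0,0,0,0.077,0.105,-0.05,0,0,0,0,0.077,0.105,-0.075,0,0,0,0,0.077,0.105,-0.085,0,0,0,0,0.077,0.105,-0.085,0,0,0,0,0.077,0.105,-0.085,60,0,0,0,0.077,0.105,-0.085,140,0,0,0,0.077,0.105,-0.085,200],
  force=40,
)

```text
time_s: 12.05
tcp_pos: [0.6083, -0.0063, 0.1227]
tool_rot: [0.001, 0.707, 0.707, 0.001]
wrist_force: [0.0, -0.2, 0.4]
gripper_width: 0.0717
finger_force: 0.0
```

step_arm(
  rows=[0,0,0,0,0,0,220,0,0,0,0,0,0,220,0,0,0,0,0,0,220,0,0,0,0,0,0,220],
)

```text
time_s: 12.38
tcp_pos: [0.6075, -0.0061, 0.1215]
tool_rot: [0.0, 0.707, 0.707, 0.0]
wrist_force: [-0.3, 0.1, 3.5]
gripper_width: 0.0517
finger_force: 40.0
```

step_arm(
  rows=[0,0,0,0,0,0.01,220,0,0,0,0,0,0.03,220,0,0,0,0,0,0.055,220,0,0,0,0,-0.005,0.07,220,0,0,0,-0.002,-0.02,0.075,220,0,0,0,-0.006,-0.045,0.075,220,0,0,0,-0.01,-0.08,0.075,220,0,0,0,-0.015,-0.115,0.075,220,0,0,0,-0.02,-0.15,0.075,220,0,0,0,-0.024,-0.185,0.075,220,0,0,0,-0.028,-0.22,0.075,220,0,0,0,-0.032,-0.255,0.075,220],
)

```text
time_s: 13.38
tcp_pos: [0.5733, -0.2633, 0.195]
tool_rot: [-0.001, 0.707, 0.707, -0.0]
wrist_force: [1.8, 0.9, -2.9]
gripper_width: 0.0513
finger_force: 40.0
```

step_arm(
  rows=[0,0,0,-0.003,-0.028,0,220,0,0,0,-0.005,-0.048,0,220,0,0,0,-0.005,-0.058,-0.008,220,0,0,0,-0.005,-0.06,-0.022,220,0,0,0,-0.005,-0.06,-0.04,220,0,0,0,-0.005,-0.06,-0.056,220,0,0,0,-0.005,-0.06,-0.067,220,0,0,0,-0.005,-0.06,-0.073,220,0,0,0,-0.005,-0.06,-0.075,220,0,0,0,-0.005,-0.06,-0.076,220,0,0,0,-0.005,-0.06,-0.076,220],
)

```text
time_s: 14.3
tcp_pos: [0.5688, -0.3196, 0.1204]
tool_rot: [-0.002, 0.707, 0.707, -0.001]
wrist_force: [-6.6, 1.9, 9.0]
gripper_width: 0.0514
finger_force: 40.0
```

step_arm(
  rows=[0,0,0,0,0,0,100,0,0,0,0,0,0,0,0,0,0,0,0,0,0,0,0,0,0,0,0.01,0,0,0,0,0,0,0.035,0,0,0,0,0,0,0.065,0,0,0,0,-0.005,0.03,0.09,0,0,0,0,-0.01,0.07,0.1,0,0,0,0,-0.015,0.11,0.1,0,0,0,0,-0.02,0.15,0.1,0,0,0,0,-0.025,0.19,0.1,0,0,0,0,-0.03,0.23,0.1,0],
)

```text
time_s: 15.3
tcp_pos: [0.54, -0.0894, 0.2209]
tool_rot: [0.001, 0.707, 0.707, 0.001]
wrist_force: [0.9, 0.6, -0.1]
gripper_width: 0.0878
finger_force: 0.0
```

step_arm(
  rows=[0,0,0,-0.003,0.035,0,0,0,0,0,-0.006,0.06,0,0,0,0,0,-0.006,0.07,0,0,0,0,0,-0.006,0.07,0,0,0,0,0,-0.006,0.07,0,0,0,0,0,-0.006,0.07,0,0],
)

```text
time_s: 15.8
tcp_pos: [0.5346, -0.0222, 0.2201]
tool_rot: [0.0, 0.707, 0.707, 0.0]
wrist_force: [0.2, -0.9, 0.0]
gripper_width: 0.0876
finger_force: 0.0
```

Run:
```python
from h import *
s=sense();print(s['tcp_pos'],s['time_s'])
c='wrist';M=T(c);p,d=read_camera(c);cv2.imwrite('pics/w2.png',p[...,::-1])
find(c,M,['flask_c'],n=2);find(c,M,['flask_c'],recognise,n=2)
C=cloud(c,M,d)
near=(abs(C[...,0]-.533)<.05)&(abs(C[...,1]+.01)<.075)
m=near&(C[...,2]>.02)&(C[...,2]<.04)
P=C[m];print(m.sum(),np.percentile(P,[1,50,99],axis=0).round(4))
body=P[P[:,1]<.012][:,:2].astype(np.float32);r=cv2.minAreaRect(body*1000);print(r)
hsv=cv2.cvtColor(p,cv2.COLOR_RGB2HSV);b=near&(hsv[...,0]>95)&(hsv[...,0]<130)&(hsv[...,1]>100);P=C[b];print(b.sum(),P.min(0).round(4),P.max(0).round(4))
c='top';M=T(c);p,d=read_camera(c);caps(c,M,p,d,[('tall',(.57,-.32),.145),('short',(.42,-.375),.107),('sq',(.42,-.275),.127)])
find(c,M,['flask_c'],n=2)
find(c,M,['stage_window'],n=2);find(c,M,['stage_window'],n=2)
# white ring centre
C=cloud(c,M,d);hsv=cv2.cvtColor(p,cv2.COLOR_RGB2HSV)
m=(hsv[...,2]>140)&(np.hypot(C[...,0]-.56,C[...,1]-.337)<.055)&(abs(C[...,2]-.105)<.015);P=C[m];print('ring',m.sum(),((P.min(0)+P.max(0))/2).round(4),np.ptp(P,axis=0))
```

```text
[ 0.53457882 -0.02216041  0.22009023] 15.8
wrist call flask_c 0.86 [ 0.534 -0.02   0.018] [258 168]
wrist call flask_c 0.68 [ 0.531 -0.01   0.028] [256 162]
2474 [[ 0.5052 -0.0505  0.0223]
 [ 0.5287 -0.0055  0.0285]
 [ 0.5567  0.05    0.0305]]
((531.2529907226562, -18.83480453491211), (50.255611419677734, 66.08329010009766), 6.914942264556885)
265 [ 0.4834 -0.0065  0.0214] [0.5797 0.0611 0.3827]
top tall 424 [ 0.5675 -0.3176  0.1426] [0.051 0.052 0.011]
top short 425 [ 0.4195 -0.3742  0.1048] [0.05  0.051 0.011]
top sq 276 [ 0.4177 -0.2736  0.1242] [0.04  0.043 0.009]
top call flask_c 0.42 [ 0.421 -0.27   0.064] [361 220]
top call stage_window 0.63 [0.559 0.337 0.109] [ 98 156]
top call stage_window 0.63 [0.559 0.337 0.109] [ 98 156]
ring 892 [0.5592 0.3346 0.1041] [0.07534281 0.07577425 0.00849418]
```

View pics/w2.png

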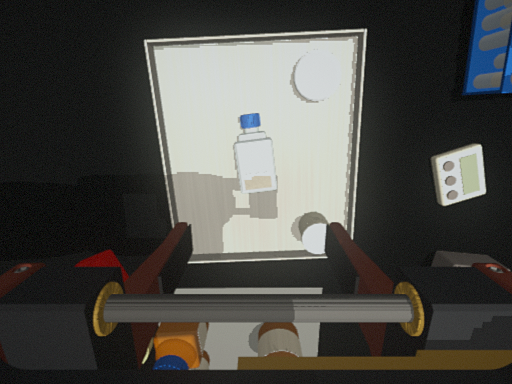

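The flask lies clear at (255,160), its neck tilted about 7° towards -x. All three bottles stand on the mat. I'm turning 7° and descending on it.

step_arm(
  rows=[0,0,5,-0.002,0.003,-0.03,0,0,0,7,-0.002,0.003,-0.07,0,0,0,7,-0.002,0.003,-0.11,0,0,0,7,-0.002,0.003,-0.145,0,0,0,7,-0.002,0.003,-0.175,0,0,0,7,-0.002,0.003,-0.195,0,0,0,7,-0.002,0.003,-0.207,0,0,0,7,-0.002,0.003,-0.2125,0,0,0,7,-0.002,0.003,-0.2125,0,0,0,7,-0.002,0.003,-0.2125,0],
  force=12,
)

```text
time_s: 16.98
tcp_pos: [0.5328, -0.0182, 0.0081]
tool_rot: [0.0, 0.663, 0.749, 0.0]
wrist_force: [0.6, 1.3, 0.3]
gripper_width: 0.0874
finger_force: 0.0
```

step_arm(
  rows=[0,0,0,0,0,0,40,0,0,0,0,0,0,70,0,0,0,0,0,0,100,0,0,0,0,0,0,120,0,0,0,0,0,0,150,0,0,0,0,0,0,150,0,0,0,0,0,0,150],
)

```text
time_s: 17.57
tcp_pos: [0.5321, -0.0181, 0.0076]
tool_rot: [0.0, 0.663, 0.749, 0.0]
wrist_force: [-0.5, -0.2, 2.7]
gripper_width: 0.0496
finger_force: 12.0
```

step_arm(
  rows=[0,0,0,0,0,0.012,150,0,0,0,0,0,0.035,150,0,0,0,0,0,0.065,150,0,0,0,0,0.005,0.095,150,0,0,0,0,0.015,0.125,150,0,0,0,0.002,0.035,0.14,150,0,0,-1,0.005,0.06,0.145,150,0,0,-2,0.008,0.09,0.145,150,0,0,-3,0.011,0.12,0.145,150,0,0,-4,0.014,0.15,0.145,150,0,0,-5,0.017,0.18,0.145,150,0,0,-6,0.02,0.21,0.145,150],
)

```text
time_s: 18.57
tcp_pos: [0.5518, 0.1933, 0.1531]
tool_rot: [0.0, 0.701, 0.713, 0.0]
wrist_force: [1.2, -0.2, -0.4]
gripper_width: 0.0497
finger_force: 12.0
```

step_arm(
  rows=[0,0,-1,0.002,0.03,0,150,0,0,-1,0.004,0.06,0,150,0,0,-1,0.006,0.09,0,150,0,0,-1,0.007,0.115,0,150,0,0,-1,0.008,0.132,0,150,0,0,-1,0.008,0.142,0,150,0,0,-1,0.008,0.143,0,150,0,0,-1,0.008,0.143,0,150,0,0,-1,0.008,0.143,0,150,0,0,-1,0.008,0.143,0,150],
)

```text
time_s: 19.4
tcp_pos: [0.5601, 0.3335, 0.1523]
tool_rot: [-0.0, 0.708, 0.706, -0.0]
wrist_force: [0.2, 0.2, -0.1]
gripper_width: 0.0501
finger_force: 12.0
```

Run:
```python
from h import *
s=sense();print(s['tcp_pos'],s['tool_rot'],s['time_s'],s['finger_force'])
c='wrist';M=T(c);p,d=read_camera(c);cv2.imwrite('pics/w3.png',p[...,::-1])
find(c,M,['flask_c','stage_window'],n=2)
c='top';M=T(c);p,d=read_camera(c);find(c,M,['flask_c','stage_window'],n=2)
cv2.imwrite('pics/t3.png',cv2.resize(p[90:230,30:230,::-1],(800,560),interpolation=cv2.INTER_CUBIC))
```

```text
[0.56008458 0.33351495 0.15230544] [-2.58694745e-06  7.07717336e-01  7.06495601e-01 -3.70129494e-04] 19.4 11.999869644641876
wrist call flask_c 0.58 [0.56  0.329 0.159] [260 248]
top call flask_c 0.78 [0.56  0.333 0.161] [ 91 150]
top call flask_c 0.37 [ 0.417 -0.267  0.063] [359 222]
top call stage_window 0.87 [0.557 0.342 0.107] [ 97 157]
```

View pics/w3.png

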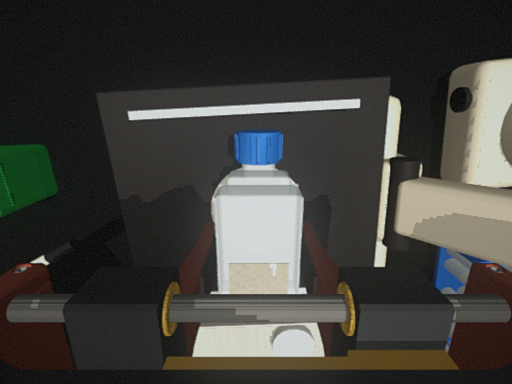

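Run:
```python
from h import *
for c in ['wrist','top']:
    M=T(c);p,d=read_camera(c);C=cloud(c,M,d);hsv=cv2.cvtColor(p,cv2.COLOR_RGB2HSV)
    m=(hsv[...,0]>95)&(hsv[...,0]<130)&(hsv[...,1]>100)&(abs(C[...,0]-.56)<.03)&(abs(C[...,1]-.38)<.05)&(C[...,2]>.135)&(C[...,2]<.18)
    P=C[m];print(c,m.sum(),np.percentile(P,[2,50,98],axis=0).round(4))
    m=(abs(C[...,0]-.56)<.05)&(abs(C[...,1]-.38)<.09)&(C[...,2]>.135)&(C[...,2]<.185)
    P=C[m];print(c,m.sum(),np.percentile(P,[1,50,99],axis=0).round(4))
    m=(abs(C[...,0]-.56)<.07)&(hsv[...,2]>170)&(hsv[...,1]<60)&(C[...,1]>.4)&(C[...,1]<.46)
    P=C[m];print('rail',m.sum(),np.percentile(P,[1,50,99],axis=0).round(4))
    m=(abs(C[...,0]-.52)<.05)&(hsv[...,2]<60)&(C[...,1]>.37)&(C[...,1]<.40)
    P=C[m];print('stage',m.sum(),np.percentile(P,[1,50,99],axis=0).round(4))
```

```text
wrist 1578 [[0.5476 0.3885 0.1584]
 [0.5595 0.3974 0.1723]
 [0.5718 0.4047 0.1753]]
wrist 12829 [[0.529  0.3081 0.1562]
 [0.5595 0.3514 0.1732]
 [0.5905 0.4045 0.1826]]
rail 1723 [[0.4915 0.4098 0.105 ]
 [0.5596 0.4154 0.1066]
 [0.6286 0.4203 0.315 ]]
stage 3046 [[0.4706 0.3703 0.1041]
 [0.5015 0.3845 0.1056]
 [0.5415 0.3997 0.1071]]Traceback (most recent call last):
  File "<stdin>", line 5, in <module>
    return _quantile_unchecked(
        a, q, axis, out, overwrite_input, method, keepdims, weights)
    return _ureduce(a,
                    func=_quantile_ureduce_func,
    ...<5 lines>...
                    overwrite_input=overwrite_input,
                    method=method)
    r = func(a, **kwargs)
    result = _quantile(arr,
                       quantiles=q,
    ...<2 lines>...
                       out=out,
                       weights=wgt)
    slices_having_nans = np.isnan(arr[-1, ...])
                                  ~~~^^^^^^^^^
IndexError: index -1 is out of bounds for axis 0 with size 0
```

View pics/t3.png

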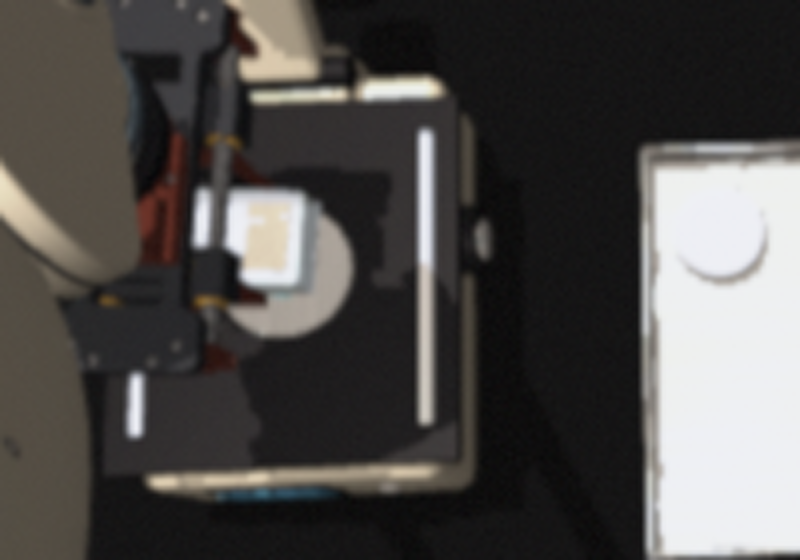

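The flask is held level above the window; the stage strips are flush and the centring agrees to within about 2 mm. I'm lowering it.

step_arm(
  rows=[0,0,0,0,0,-0.01,150,0,0,0,0,0,-0.022,150,0,0,0,0,0,-0.032,150,0,0,0,0,0,-0.038,150,0,0,0,0,0,-0.041,150,0,0,0,0,0,-0.0425,150,0,0,0,0,0,-0.043,150,0,0,0,0,0,-0.043,150,0,0,0,0,0,-0.043,150],
)

```text
time_s: 20.55
tcp_pos: [0.5596, 0.3347, 0.1094]
tool_rot: [-0.0, 0.707, 0.707, -0.001]
wrist_force: [-2.8, -1.2, 4.3]
gripper_width: 0.0499
finger_force: 12.0
```

step_arm(
  rows=[0,0,0,0,0,0,110,0,0,0,0,0,0,60,0,0,0,0,0,0,0,0,0,0,0,0,0,0,0,0,0,0,0,0,0,0,0,0,0,0,0.01,0,0,0,0,0,0,0.035,0,0,0,0,0,0,0.07,0,0,0,0,0,-0.01,0.1,0,0,0,0,0,-0.04,0.12,0,0,0,0,0,-0.08,0.12,0,0,0,0,0,-0.12,0.12,0],
  force=40,
)

```text
time_s: 21.55
tcp_pos: [0.561, 0.2148, 0.2321]
tool_rot: [0.001, 0.707, 0.708, 0.002]
wrist_force: [0.9, -0.3, 0.4]
gripper_width: 0.088
finger_force: 0.0
```

step_arm(
  rows=[0,0,0,0,-0.04,0,0,0,0,0,0,-0.08,0,0,0,0,0,0,-0.12,0,0,0,0,0,0,-0.16,0,0,0,0,0,0,-0.2,0,0,0,0,0,0,-0.24,0,0,0,0,0,0,-0.28,0,0,0,0,0,0,-0.32,0,0,0,0,0,0,-0.36,0,0,0,0,0,0,-0.39,0,0,0,0,0,0,-0.4,0,0,0,0,0,0,-0.4,0,0],
)

```text
time_s: 22.55
tcp_pos: [0.5601, -0.1873, 0.2299]
tool_rot: [0.0, 0.708, 0.706, 0.0]
wrist_force: [-0.2, -0.4, -0.3]
gripper_width: 0.0878
finger_force: 0.0
```

Run:
```python
from h import *
s=sense();print(s['tcp_pos'],s['time_s'],s['tool_rot'])
c='top';M=T(c);p,d=read_camera(c);find(c,M,['flask_c','dish_c','jar_c'],n=2)
cv2.imwrite('pics/t4.png',cv2.resize(p[90:230,30:230,::-1],(800,560),interpolation=cv2.INTER_CUBIC))
caps(c,M,p,d,[('tall',(.57,-.32),.145),('short',(.42,-.375),.107),('sq',(.42,-.275),.127)])
C=cloud(c,M,d);m=(np.hypot(C[...,0]-.56,C[...,1]-.335)<.09)&(C[...,2]>.118)&(C[...,2]<.16);P=C[m];print(np.percentile(P,[1,50,99],axis=0))
```

```text
[ 0.5601331  -0.18734693  0.2298906 ] 22.55 [4.95548872e-04 7.08478318e-01 7.05732385e-01 1.66312327e-04]
top call flask_c 0.75 [0.559 0.336 0.118] [ 98 156]
top call dish_c 0.97 [0.611 0.098 0.013] [209 147]
top call dish_c 0.73 [ 0.62  -0.11   0.026] [290 143]
top call jar_c 0.86 [ 0.619 -0.11   0.022] [290 143]
top tall none
top short none
top sq none
[[0.5333494  0.30067834 0.1192836 ]
 [0.55715289 0.34275482 0.12777372]
 [0.58279054 0.40301459 0.13140761]]
```

View pics/t4.png

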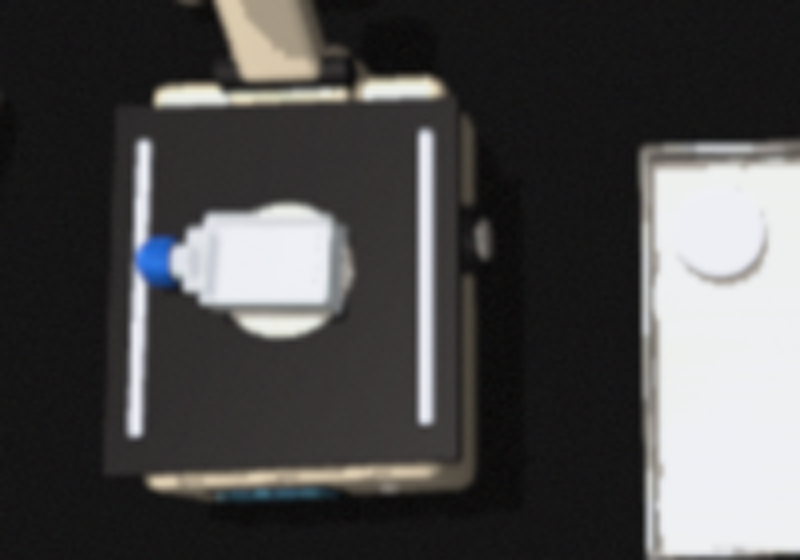

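The flask lies flat on the ring, body centred at about (275,262) in the crop. Next I'm returning the tall bottle.

step_arm(
  rows=[0,0,0,0.003,-0.035,0,0,0,0,0,0.006,-0.075,0,0,0,0,0,0.009,-0.11,0,0,0,0,0,0.01,-0.13,-0.01,0,0,0,0,0.01,-0.133,-0.04,0,0,0,0,0.01,-0.133,-0.075,0,0,0,0,0.01,-0.133,-0.1,0,0,0,0,0.01,-0.133,-0.109,0,0,0,0,0.01,-0.133,-0.109,0,0,0,0,0.01,-0.133,-0.109,80,0,0,0,0.01,-0.133,-0.109,160,0,0,0,0.01,-0.133,-0.109,220],
)

```text
time_s: 23.75
tcp_pos: [0.5715, -0.3183, 0.1225]
tool_rot: [0.002, 0.707, 0.707, 0.0]
wrist_force: [-1.8, -0.1, -0.5]
gripper_width: 0.0717
finger_force: 0.0
```

step_arm(
  rows=[0,0,0,0,0,0,220,0,0,0,0,0,0,220,0,0,0,0,0,0,220,0,0,0,0,0,0,220],
)

```text
time_s: 24.08
tcp_pos: [0.5702, -0.3183, 0.1211]
tool_rot: [0.0, 0.707, 0.707, -0.0]
wrist_force: [-1.4, -1.0, 4.8]
gripper_width: 0.0513
finger_force: 40.0
```

step_arm(
  rows=[0,0,0,0,0,0.01,220,0,0,0,0,0,0.03,220,0,0,0,0,0,0.055,220,0,0,0,0,0.005,0.07,220,0,0,0,0.002,0.02,0.075,220,0,0,0,0.006,0.045,0.075,220,0,0,0,0.01,0.08,0.075,220,0,0,0,0.015,0.115,0.075,220,0,0,0,0.02,0.15,0.075,220,0,0,0,0.024,0.185,0.075,220,0,0,0,0.028,0.22,0.075,220,0,0,0,0.032,0.255,0.075,220],
)

```text
time_s: 25.08
tcp_pos: [0.6011, -0.0601, 0.1946]
tool_rot: [-0.001, 0.707, 0.707, -0.0]
wrist_force: [0.7, 0.4, -3.1]
gripper_width: 0.0515
finger_force: 39.9
```

step_arm(
  rows=[0,0,0,0.004,0.028,0,220,0,0,0,0.005,0.048,0,220,0,0,0,0.005,0.057,-0.008,220,0,0,0,0.005,0.058,-0.022,220,0,0,0,0.005,0.058,-0.04,220,0,0,0,0.005,0.058,-0.056,220,0,0,0,0.005,0.058,-0.067,220,0,0,0,0.005,0.058,-0.072,220,0,0,0,0.005,0.058,-0.074,220,0,0,0,0.005,0.058,-0.0745,220,0,0,0,0.005,0.058,-0.0745,220],
)

```text
time_s: 26.0
tcp_pos: [0.6048, -0.0051, 0.122]
tool_rot: [-0.002, 0.707, 0.707, -0.002]
wrist_force: [-9.9, 0.0, 15.4]
gripper_width: 0.0516
finger_force: 40.1
```

step_arm(
  rows=[0,0,0,0,0,0.001,220,0,0,0,0,0,0.001,220,0,0,0,0,0,0.001,100,0,0,0,0,0,0.001,0,0,0,0,0,0,0.001,0,0,0,0,0,0,0.015,0,0,0,0,0,0,0.045,0,0,0,0,0,0,0.08,0,0,0,0,-0.01,-0.02,0.1,0,0,0,0,-0.03,-0.045,0.1,0,0,0,0,-0.05,-0.075,0.1,0,0,0,0,-0.07,-0.105,0.1,0],
  force=30,
)

```text
time_s: 27.0
tcp_pos: [0.5369, -0.1108, 0.2216]
tool_rot: [0.001, 0.707, 0.707, 0.001]
wrist_force: [0.5, -0.3, 1.0]
gripper_width: 0.088
finger_force: 0.0
```

Run:
```python
from h import *
s=sense();print(s['tcp_pos'],s['time_s'])
c='top';M=T(c);p,d=read_camera(c)
caps(c,M,p,d,[('tall',(.607,-.006),.145),('short',(.42,-.375),.107),('sq',(.42,-.275),.127)])
c='scene';M=T(c);p,d=read_camera(c)
caps(c,M,p,d,[('tall',(.607,-.006),.145),('short',(.42,-.375),.107),('sq',(.42,-.275),.127)])
```

```text
[ 0.53685607 -0.11084326  0.22157203] 27.0
top tall 429 [ 0.6046 -0.0063  0.1428] [0.051 0.049 0.011]
top short none
top sq none
scene tall 256 [ 0.6061 -0.0046  0.1437] [0.05  0.051 0.013]
scene short none
scene sq 74 [ 0.4223 -0.2718  0.1251] [0.035 0.038 0.012]
```

step_arm(
  rows=[0,0,0,-0.02,-0.028,0,0,0,0,0,-0.045,-0.063,0,0,0,0,0,-0.07,-0.098,0,0,0,0,0,-0.095,-0.132,0,0,0,0,0,-0.112,-0.156,-0.005,0,0,0,0,-0.117,-0.163,-0.03,0,0,0,0,-0.117,-0.163,-0.065,0,0,0,0,-0.117,-0.163,-0.095,0,0,0,0,-0.117,-0.163,-0.111,0,0,0,0,-0.117,-0.163,-0.115,0,0,0,0,-0.117,-0.163,-0.115,80,0,0,0,-0.117,-0.163,-0.115,160],
)

```text
time_s: 28.1
tcp_pos: [0.421, -0.2733, 0.1065]
tool_rot: [0.001, 0.707, 0.707, 0.0]
wrist_force: [1.0, -1.3, 0.1]
gripper_width: 0.0777
finger_force: 0.0
```

step_arm(
  rows=[0,0,0,0,0,0,220,0,0,0,0,0,0,220,0,0,0,0,0,0,220,0,0,0,0,0,0,220,0,0,0,0,0,0,220,0,0,0,0,0,0,220],
)

```text
time_s: 28.6
tcp_pos: [0.42, -0.2732, 0.1062]
tool_rot: [0.0, 0.707, 0.707, -0.0]
wrist_force: [-1.6, 0.6, 5.5]
gripper_width: 0.0433
finger_force: 30.0
```

step_arm(
  rows=[0,0,0,0,0,0.012,220,0,0,0,0,0,0.034,220,0,0,0,0,0.005,0.054,220,0,0,0,0.002,0.02,0.06,220,0,0,0,0.006,0.05,0.06,220,0,0,0,0.01,0.085,0.06,220,0,0,0,0.015,0.12,0.06,220,0,0,0,0.02,0.155,0.06,220,0,0,0,0.024,0.19,0.06,220,0,0,0,0.028,0.225,0.06,220,0,0,0,0.033,0.255,0.06,220,0,0,0,0.036,0.28,0.06,220],
)

```text
time_s: 29.6
tcp_pos: [0.4559, 0.009, 0.1657]
tool_rot: [-0.0, 0.707, 0.707, 0.0]
wrist_force: [0.7, 0.4, -3.5]
gripper_width: 0.0434
finger_force: 29.9
```

step_arm(
  rows=[0,0,0,0.002,0.017,0,220,0,0,0,0.003,0.024,-0.003,220,0,0,0,0.003,0.025,-0.012,220,0,0,0,0.003,0.025,-0.027,220,0,0,0,0.003,0.025,-0.042,220,0,0,0,0.003,0.025,-0.052,220,0,0,0,0.003,0.025,-0.057,220,0,0,0,0.003,0.025,-0.0585,220,0,0,0,0.003,0.025,-0.0585,220,0,0,0,0.003,0.025,-0.0585,220],
)

```text
time_s: 30.43
tcp_pos: [0.4591, 0.0313, 0.1072]
tool_rot: [0.0, 0.708, 0.707, -0.0]
wrist_force: [0.6, 0.5, -2.6]
gripper_width: 0.0435
finger_force: 30.0
```

step_arm(
  rows=[0,0,0,0,0,-0.0007,220,0,0,0,0,0,-0.001,220,0,0,0,0,0,-0.001,220],
)

```text
time_s: 30.68
tcp_pos: [0.4594, 0.0316, 0.1068]
tool_rot: [0.0, 0.707, 0.707, 0.0]
wrist_force: [-2.4, -1.3, 4.7]
gripper_width: 0.0436
finger_force: 30.0
```

step_arm(
  rows=[0,0,0,0,0,0,100,0,0,0,0,0,0,0,0,0,0,0,0,0,0,0,0,0,0,0,0.015,0,0,0,0,0,0,0.045,0,0,0,0,0,-0.01,0.075,0,0,0,0,-0.003,-0.035,0.09,0,0,0,0,-0.007,-0.07,0.09,0,0,0,0,-0.01,-0.11,0.09,0,0,0,0,-0.014,-0.15,0.09,0,0,0,0,-0.018,-0.19,0.09,0,0,0,0,-0.022,-0.23,0.09,0],
)

```text
time_s: 31.68
tcp_pos: [0.4367, -0.1999, 0.1965]
tool_rot: [0.0, 0.707, 0.707, 0.0]
wrist_force: [0.3, 0.1, -0.0]
gripper_width: 0.0877
finger_force: 0.0
```

step_arm(
  rows=[0,0,0,-0.004,-0.04,0,0,0,0,0,-0.008,-0.08,0,0,0,0,0,-0.012,-0.12,0,0,0,0,0,-0.015,-0.15,0,0,0,0,0,-0.017,-0.17,-0.005,0,0,0,0,-0.017,-0.176,-0.03,0,0,0,0,-0.017,-0.176,-0.065,0,0,0,0,-0.017,-0.176,-0.095,0,0,0,0,-0.017,-0.176,-0.11,0,0,0,0,-0.017,-0.176,-0.114,0,0,0,0,-0.017,-0.176,-0.114,80,0,0,0,-0.017,-0.176,-0.114,160],
)

```text
time_s: 32.68
tcp_pos: [0.4206, -0.3745, 0.083]
tool_rot: [0.0, 0.707, 0.707, 0.0]
wrist_force: [0.3, -0.3, -0.6]
gripper_width: 0.0783
finger_force: 0.0
```

step_arm(
  rows=[0,0,0,0,0,0,220,0,0,0,0,0,0,220,0,0,0,0,0,0,220,0,0,0,0,0,0,220,0,0,0,0,0,0,220],
)

```text
time_s: 33.1
tcp_pos: [0.4203, -0.3744, 0.0832]
tool_rot: [0.001, 0.707, 0.707, -0.0]
wrist_force: [-3.2, -0.2, 6.1]
gripper_width: 0.0512
finger_force: 30.0
```

step_arm(
  rows=[0,0,0,0,0,0.012,220,0,0,0,0,0,0.034,220,0,0,0,0,0.005,0.054,220,0,0,0,0.002,0.02,0.06,220,0,0,0,0.006,0.05,0.06,220,0,0,0,0.01,0.085,0.06,220,0,0,0,0.015,0.12,0.06,220,0,0,0,0.02,0.155,0.06,220,0,0,0,0.025,0.19,0.06,220,0,0,0,0.03,0.225,0.06,220,0,0,0,0.034,0.255,0.06,220,0,0,0,0.037,0.28,0.06,220],
)

```text
time_s: 34.1
tcp_pos: [0.4562, -0.0911, 0.1421]
tool_rot: [-0.001, 0.707, 0.707, -0.0]
wrist_force: [0.3, -0.0, -2.5]
gripper_width: 0.0516
finger_force: 29.9
```

step_arm(
  rows=[0,0,0,0.002,0.02,0,220,0,0,0,0.003,0.033,-0.003,220,0,0,0,0.003,0.0365,-0.012,220,0,0,0,0.003,0.0365,-0.027,220,0,0,0,0.003,0.0365,-0.042,220,0,0,0,0.003,0.0365,-0.052,220,0,0,0,0.003,0.0365,-0.057,220,0,0,0,0.003,0.0365,-0.0588,220,0,0,0,0.003,0.0365,-0.0592,220,0,0,0,0.003,0.0365,-0.0592,220],
)

```text
time_s: 34.93
tcp_pos: [0.4579, -0.0576, 0.0835]
tool_rot: [-0.002, 0.707, 0.707, -0.001]
wrist_force: [-7.2, 0.9, 13.3]
gripper_width: 0.0516
finger_force: 30.0
```

step_arm(
  rows=[0,0,0,0.001,0,0.001,220,0,0,0,0.001,0,0.001,220,0,0,0,0.001,0,0.001,100,0,0,0,0.001,0,0.001,0,0,0,0,0.001,0,0.001,0,0,0,0,0.001,0,0.015,0,0,0,0,0.001,0,0.045,0,0,0,0,0,0,0.08,0,0,0,0,0,-0.02,0.11,0,0,0,0,0,-0.055,0.13,0,0,0,0,0,-0.095,0.13,0,0,0,0,0,-0.135,0.13,0],
)

```text
time_s: 35.93
tcp_pos: [0.4612, -0.1942, 0.2153]
tool_rot: [0.002, 0.707, 0.708, 0.001]
wrist_force: [0.4, 0.2, -0.3]
gripper_width: 0.0881
finger_force: 0.0
```

step_arm(
  rows=[0,0,0,0,-0.04,0,0,0,0,0,0,-0.08,0,0,0,0,0,0,-0.11,0,0,0,0,0,0,-0.12,0,0,0,0,0,0,-0.12,0,0,0,0,0,0,-0.12,0,0],
)

```text
time_s: 36.43
tcp_pos: [0.4597, -0.3121, 0.2127]
tool_rot: [-0.001, 0.708, 0.707, 0.0]
wrist_force: [-0.5, 0.2, -1.1]
gripper_width: 0.0876
finger_force: 0.0
```

Run:
```python
from h import *
s=sense();print(s['tcp_pos'],s['time_s'])
for c in ['top','scene']:
    M=T(c);p,d=read_camera(c);cv2.imwrite(f'pics/{c}9.png',cv2.resize(p[...,::-1],(768,576)))
    caps(c,M,p,d,[('tall',(.605,-.005),.146),('short',(.459,-.057),.108),('sq',(.455,.034),.128)])
    find(c,M,['flask_c','dish_c','jar_c'],n=1)
```

```text
[ 0.45970083 -0.312065    0.21271009] 36.4333
top tall 427 [ 0.6046 -0.0063  0.1436] [0.052 0.049 0.01 ]
top short 410 [ 0.4598 -0.0577  0.1051] [0.052 0.05  0.01 ]
top sq 305 [0.4568 0.0312 0.125 ] [0.043 0.042 0.009]
top call flask_c 0.68 [0.562 0.339 0.119] [ 96 154]
top call dish_c 0.76 [0.609 0.099 0.012] [208 147]
top call jar_c 0.61 [ 0.618 -0.11   0.028] [290 143]
scene tall 237 [ 0.6067 -0.0036  0.1439] [0.05  0.049 0.012]
scene short 201 [ 0.4604 -0.0589  0.1056] [0.053 0.055 0.011]
scene sq 172 [0.4568 0.0321 0.1253] [0.043 0.044 0.011]
scene call flask_c 0.63 [0.559 0.342 0.121] [308 290]
scene call dish_c 0.68 [0.607 0.094 0.013] [237 246]
scene call jar_c 0.5 [ 0.615 -0.108  0.029] [202 195]
```

View pics/top9.png

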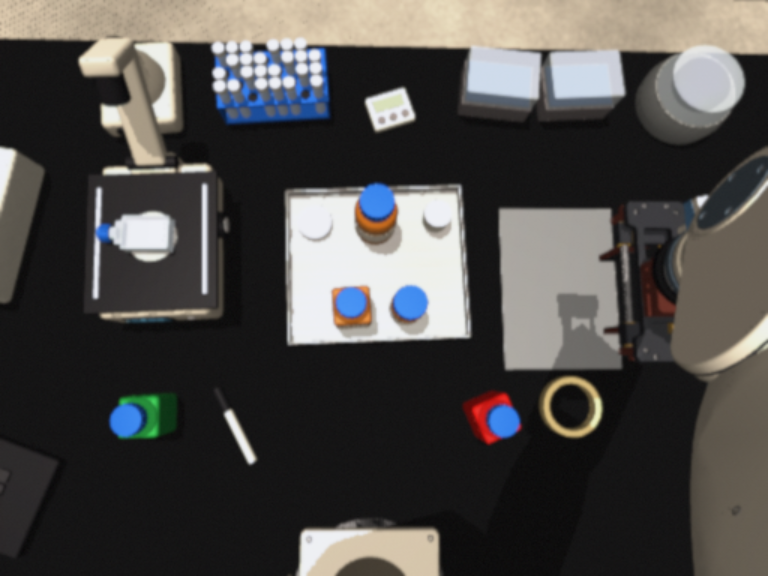

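The top picture shows the bottles back at their starting pixels (tall (377,202), short (410,302), square (351,302)), the flask on the window at (146,233), and the dish and jar untouched.

```bash
python3 -c "
from cell import job_done;print(job_done())"
```

```text
the job is handed in; nothing more can be done
None
```

The job is handed in at about 36 s of the 141 s allowed: the flask lies level over the imager window to within about 2 mm, and all three bottles are back in the tray within about 2 mm of where they started, with the dish and jar left as they were.

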